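# Wind down the bench supply and clear the load parts

### The job

Shut the test bench down: first turn the big round knob on the sloping power supply fully anticlockwise, until it rests against its end stop. Only then put the finned heatsink and the ribbed metal power resistor into the open grey tray and leave them there. Do not shove or twist the supply, which stands loose on the table, and leave the other things on the bench where they are.

Things in the scene. Friction and masses are not known exactly. Their poses are not given: they have to be found in the camera images.
- knob (a joint): angle of the supply's round knob in rad: 0 = hard against the anticlockwise end stop, grows clockwise (seen from above the panel) up to 4.71 at the other stop. It starts somewhere between 1.7 and 2.6, so one grasp does not turn it far enough; it stays where it is left; it takes about 0.1 N m to turn, so a light grip slips
- knob_grip (a point): grip point of the knob, on its axis, 24 mm above the panel. Fluted black cylinder, diameter 36 mm, 30 mm tall, light pointer line on top. The frame turns with the knob; z = its axis, out of the panel. At the end stop the pointer shows to the panel's near left seen from the robot (its widest tick). Nothing else on the panel is over 4 mm high
- supply: low power supply, about 1.8 kg, loose on the table. 150 mm deep (x, front to -x), 200 mm wide (y). Its top panel slopes up from 30 mm high at the front to 66 mm at the back (0.236 rad); normal and knob axis lean to the front: (-0.233, 0, 0.972) here. Origin: centre of the underside, z up. knob_grip lies at (-0.017, 0.032, 0.069)
- supply_corner (a point): back right lower corner of the supply's case (x = +75 mm, y = -100 mm of the supply)
- tray: open plain grey tray, fixed to the table, outside 140 mm (x) by 180 mm (y), 45 mm high, walls 4 mm. Origin: centre of the underside, z up
- heatsink: aluminium heatsink 44 mm (x) by 30 mm (y) by 25 mm high, fins upward and along x; grasp it across y. Origin: centre of the underside
- capacitor: bystander: black can capacitor standing upright, 30 mm diameter, 42 mm high, aluminium disc on top. Origin: centre of the underside, z along its axis
- resistor: ribbed metal-cased power resistor, 46 mm (x) by 18 mm (y) by 22 mm high, with a 5 mm thick 12 mm long terminal pin at each x end; grasp it across y. Origin: centre of the underside
- relay: bystander: small black relay block 16 by 28 by 16 mm. Origin: centre of the underside
- toroid: bystander: copper ring core lying flat, 30 mm outside, 14 mm hole, 12 mm high. Origin: centre of the underside
- screwdriver: bystander: screwdriver 150 mm long lying along its x
- spool: bystander: solder spool standing on its flange, 54 mm diameter, 40 mm high. Origin: centre of the underside
- multimeter: bystander: hand multimeter lying on its back, 150 mm (x) by 75 mm (y) by 38 mm with its dial. Origin: centre of the underside
- breadboard: bystander: white breadboard with chips, 55 mm (x) by 165 mm (y) by 13 mm. Origin: centre of the underside
Things that resemble listed ones, but are neither listed nor needed, are in the scene too. Of the things like the resistor, leave any that is yellow; of the rest the smaller one is meant.

How it is judged:
On the way, in this order (a step that is already met when the one before it is completed fails the run):
1. the knob is at its anticlockwise end stop (within 0.07 rad) while heatsink and resistor are both still outside the tray (value of joint knob below 0.07 rad and not (x of heatsink in the frame of tray between -0.068 and 0.068 m and y of heatsink in the frame of tray between -0.088 and 0.088 m and z of heatsink in the frame of tray below 0.045 m) and not (x of resistor in the frame of tray between -0.068 and 0.068 m and y of resistor in the frame of tray between -0.088 and 0.088 m and z of resistor in the frame of tray below 0.045 m)), for 0.2 s.
2. heatsink and resistor are both in the tray, the knob still at its stop (value of joint knob below 0.07 rad and x of heatsink in the frame of tray between -0.068 and 0.068 m and y of heatsink in the frame of tray between -0.088 and 0.088 m and z of each of heatsink, resistor in the frame of tray below 0.045 m and x of resistor in the frame of tray between -0.068 and 0.068 m and y of resistor in the frame of tray between -0.088 and 0.088 m), for 0.2 s.
At the end, for the whole second after the job is handed in: knob within 0.07 rad of its anticlockwise stop; origins of heatsink and resistor inside the tray's walls, below its 45 mm rim, at rest; supply's origin within 25 mm and back corner within 35 mm of their start; each bystander within 30 mm of its start (all of step 2 and linear speed of each of heatsink, resistor below 0.03 m/s and distance of supply from where it was at the start of the episode below 0.025 m and distance of supply_corner from where it was at the start of the episode below 0.035 m and distance of each of capacitor, relay, toroid, screwdriver, spool, multimeter, breadboard from where it was at the start of the episode below 0.03 m); the robot touches nothing.
It fails at once if the supply is shoved more than 25 mm, twisted so that its back right corner moves more than 35 mm, or tipped more than 0.15 rad (distance of supply from where it was at the start of the episode above 0.025 m or distance of supply_corner from where it was at the start of the episode above 0.035 m or angle between supply's own z axis and vertical above 0.15 rad).
It fails at once if a bystander is moved more than 30 mm (distance of any of capacitor, relay, toroid, screwdriver, spool, multimeter, breadboard from where it was at the start of the episode above 0.03 m).
It also fails if it takes over 72 s, if anything falls off the work surface, if the arm or the gripper's body presses on something with over 40 N, if the wrist force passes 120 N, or if a joint passes its speed limit or range.

### The arm

A 6-joint arm with a two-finger parallel gripper is mounted at the origin on the work surface. World frame = base frame: x ahead of the robot, y to its left, z up, the work surface at z = 0. Lengths are in m, angles in rad, forces in N, time in s.
With the tool pointing down it reaches from about 0.35 to 0.975 m from the base axis. Payload 4.9 kg.
Tool frame: the origin (TCP) lies at the very end of the fingers, on their centre line; the grasp point (between the pads) lies 19 mm behind it (tcp_to_grasp is the z of the grasp point in the tool frame, in m); z points along the fingers, y is the line along which they close (so a half turn about z gives the same grasp; the last joint's range is limited). The gripper opens to 85 mm and grips with 20 to 120 N. Pads are 22 mm wide; open, the fingers measure 114 mm over their backs; the gripper's body (76 mm by 85 mm) begins 54 mm behind the grasp point. The pads swing forward as they close: fully open they stand 13 mm farther back than shut.
Start: joints at [-1.358, 0.053, 1.613, -0, 1.476, -0.119], TCP at [0.204, -0.591, 0.193] pointing down, gripper open.
Joint ranges: [-3.01, 3.01], [-1.01, 2.22], [0.06, 2.58], [-1.02, 4.17], [0.09, 2.62], [-3.14, 3.14]. Speed limits (rad/s): [2.57, 2.57, 3.14, 3.14, 3.14, 3.14].

### API

Orientations are given as a 3x3 rotation matrix whose columns are the frame's x, y, z axes.
In Python, from station import * gives the robot as it stands.
- The arm moves only by the tool step_arm, never from a script. Its argument "steps" is a list of rows, each a list of 7 numbers: the turn, a rotation vector about the world's x, y, z in rad, then the shift along the world's x, y, z in cm, then the finger opening in cm, from 0 to 8.54. A call has 1 to 8 rows; each row shifts and turns the commanded pose from where the row before left it; what a row does not reach is not made up. A row lasts 1/8 s, in which the tool goes at most 62.5 mm and 10.7 degrees, less where a joint would pass 70% of its speed; a pose out of reach is approached as far as the arm can. A call with a gripper value outside its range is refused whole. The fingers move at their own pace and stop on an object; "force" is the grip in N (left out, the last holds). Time passes only in rows, so rows that do not move let the fingers close. It gives the time, the measured TCP pose, the force, the opening and the grip force at its end, in the units of the state.
- get_state(): the state, without advancing time (a new reading comes with each control period).
- capture(name): name is "scene" or "top" or "wrist"; returns the picture (400x640x3 uint8, blue, green, red); there is no depth.
- camera_params(name): a dict with "intrinsics" (3x3 intrinsics, pixels), "rvec" (rotation vector, rad) and "tvec" (3), from world to camera coordinates, as OpenCV has them; the wrist camera has in their place "T_tool_cam" (4x4, takes a point from camera to tool coordinates, whose origin is the TCP and whose axes are the flange's). Camera axes: x right, y down, z forward; pixel columns grow to the right and rows downward; lengths in m; the calibration is good to about 2 mm. A picture is of the moment at which its call begins: read the wrist's pose just before it. camera_params takes no time and is no camera call.
- hand_in(): hands the job in; it is judged then, once.
Trained networks look in the newest picture that a camera, given by its name, has taken for a name from the list of things; names that differ only in an ending like _2 or _b are one class to them, and where a whole thing is asked for, a point or a joint stands for the part that bears it (a point fixed in the world has none). Each returns a list of dicts, best first, with "conf" (0 to 1); they miss things now and then, are a little off and sometimes report something else, mostly with a low value. They report only what shows in the picture. A call takes as long as a camera call. They do not tell look-alikes from the thing itself.
- trace(camera, target): "pixels" (400x640 bool, what is visible of it) and "centre" ([column, row] in pixels, amid what is visible of it).
The state is a dict: "time": time; "qpos": joint angles; "qvel": joint speeds; "tau": joint torques, N m; "eef_pos": TCP position; "orientation": TCP orientation; "ft_force": force on the tool from outside, world axes, zero at the start; "torque": the same for the moment, N m; "grip_width": finger opening in m; "finger_force": force on a finger pad.
Only numpy, scipy, OpenCV 4.12 (cv2) and the standard library are available. Lean on these libraries where they do the work, as an engineer would, in place of code of your own. Each camera call takes 0.05 s, during which the arm holds its last target. There are 200 camera calls.

## Working session

There is one attempt and no reset: what is moved stays moved. The work goes in short steps, Python scripts to look and compute and a tool call to move; the robot and the scene stay as the last step left them, time stands still between calls to the robot, and variables do not carry over. Pictures are saved under pics/ and viewed, at most 10 in all, crops included, and the job is handed in when it is done.

Besides the shell and the picture viewer there is one more tool, called after "Emit:" as name(argument=value, ...) on one line, values as JSON. step_arm: Moves the arm, as the interface text tells. Its arguments: {"type":"object","properties":{"steps":{"type":"array"},"force":{"type":"number"}},"required":["steps"]}

```bash
mkdir -p pics; ls; python3 - <<'E'
from station import *
import cv2,numpy as np
a=capture("top");b=capture("scene")
cv2.imwrite("pics/top.png",a);cv2.imwrite("pics/scene.png",b)
for n in("top","scene"):
    p=camera_params(n);R=cv2.Rodrigues(np.array(p["rvec"]))[0];print(n,p["intrinsics"],(-R.T@np.array(p["tvec"]).ravel()).round(3),R.round(3).tolist())
print(camera_params("wrist"));print(get_state())
E
```

```text
pics
top [[470.86533199   0.         326.12076324]
 [  0.         470.86533199 196.81288236]
 [  0.           0.           1.        ]] [0.413 0.015 1.377] [[0.015, -1.0, 0.005], [-0.997, -0.016, -0.076], [0.076, -0.004, -0.997]]
scene [[364.55779853   0.         314.74509228]
 [  0.         364.55779853 201.70400292]
 [  0.           0.           1.        ]] [ 0.908 -0.176  0.745] [[0.438, 0.899, 0.001], [0.748, -0.365, -0.554], [-0.498, 0.244, -0.832]]
{'intrinsics': array([[282.37602571,   0.        , 318.40769617],
       [  0.        , 282.37602571, 199.86426395],
       [  0.        ,   0.        ,   1.        ]]), 'T_tool_cam': array([[-4.02435258e-04, -9.50983213e-01, -3.09242245e-01,
         7.80744034e-02],
       [ 9.99999892e-01, -4.54660537e-04,  9.68151184e-05,
        -3.27602229e-05],
       [-2.32669798e-04, -3.09242172e-01,  9.50983294e-01,
        -1.80415350e-01],
       [ 0.00000000e+00,  0.00000000e+00,  0.00000000e+00,
         1.00000000e+00]])}
{'time': 0.1, 'qpos': array([-1.35799625e+00,  5.33022334e-02,  1.61417332e+00, -3.25936327e-05,
        1.47599845e+00, -1.19007102e-01]), 'qvel': array([ 0.00106079, -0.00043782, -0.00474853,  0.00117175,  0.00037771,
        0.00110186]), 'tau': array([ 1.86718440e-03, -3.94900990e+01, -3.71362710e+01,  6.78315200e-05,
        3.99298675e-03, -4.86267240e-06]), 'eef_pos': array([ 0.20344472, -0.59028122,  0.19186903]), 'orientation': array([[ 9.45454220e-01,  3.25754715e-01, -4.29050953e-04],
       [ 3.25754941e-01, -9.45452464e-01,  1.83205510e-03],
       [ 1.91153307e-04, -1.87188970e-03, -9.99998230e-01]]), 'ft_force': array([ 0.2699205, -1.0062007, -0.8676106]), 'torque': array([ 0.04044609,  0.03054439, -0.03344865]), 'finger_force': 0.0, 'grip_width': 0.0857029171539862}
```

View pics/top.png

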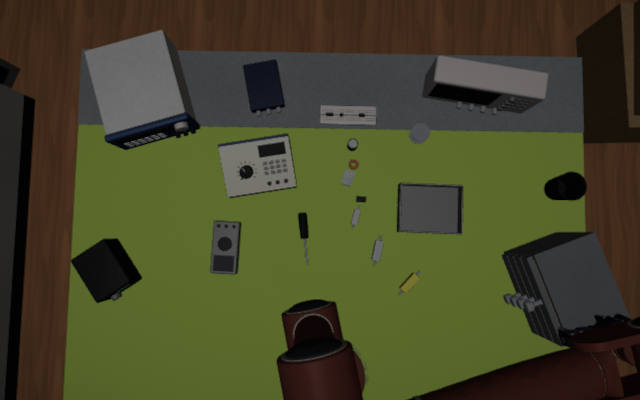

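View pics/scene.png

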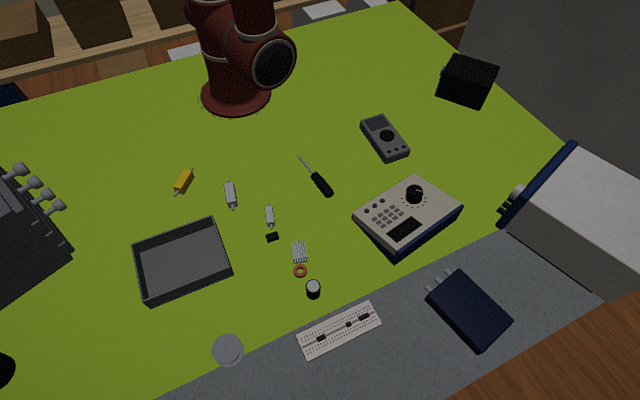

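The top view shows the supply at (258,166) with its knob at (246,172), the heatsink at (348,178) and the tray at (430,209). Three things look like the resistor: a small grey one at (356,217), a larger grey one at (377,251) and a yellow one at (410,283). Yellow is excluded and the smaller of the rest is meant, so it is (356,217). I'll confirm that in a crop.

```bash
cat > h.py <<'E'
from station import *
import cv2,numpy as np
def cam(n,s=None):
    p=camera_params(n);K=np.array(p["intrinsics"])
    if n=="wrist":
        s=s or get_state();T=np.eye(4);T[:3,:3]=s["orientation"];T[:3,3]=s["eef_pos"]
        W=T@p["T_tool_cam"];return K,W[:3,:3].T,W[:3,3]
    R=cv2.Rodrigues(np.array(p["rvec"]))[0];return K,R,-R.T@np.array(p["tvec"]).ravel()
def ray(c,px):
    K,R,o=c;px=np.atleast_2d(px).astype(float)
    d=np.c_[px,np.ones(len(px))]@np.linalg.inv(K).T@R;return o,d
def at(c,px,z):
    o,d=ray(c,px);return o+d*((z-o[2])/d[:,2])[:,None]
def proj(c,X):
    K,R,o=c;v=(np.atleast_2d(X)-o)@R.T@K.T;return v[:,:2]/v[:,2:]
E
python3 - <<'E'
from h import *
im=capture("top");c=cam("top");
crop=im[120:300,200:470];cv2.imwrite("pics/c.png",cv2.convertScaleAbs(cv2.resize(crop,None,fx=2.96,fy=2.96,interpolation=cv2.INTER_CUBIC),alpha=1.5))
for n,z in dict(knob=.09,supply=.05,tray=.03,heatsink=.02,resistor=.02,relay=.016,toroid=.012,capacitor=.042,spool=.04,multimeter=.03,screwdriver=.015,breadboard=.013).items():
    for t in trace("top",n)[:4]:
        m=t["pixels"].astype(np.uint8);cn=max(cv2.findContours(m,0,1)[0],key=len)
        r=cv2.minAreaRect(at(c,cn.reshape(-1,2),z)[:,:2].astype(np.float32))
        print(n,round(t["conf"],2),np.round(t["centre"]),at(c,t["centre"],z)[0].round(3),"rect",np.round(r[0],3),np.round(r[1],3),round(r[2],1))
E
```

```text
knob 0.63 [427. 209.] [ 0.481 -0.267  0.09 ] rect [ 0.485 -0.274] [0.184 0.139] 89.6
knob 0.55 [248. 171.] [0.579 0.226 0.09 ] rect [0.577 0.232] [0.035 0.039] 46.5
supply 0.64 [258. 164.] [0.603 0.205 0.05 ] rect [0.601 0.206] [0.159 0.205] 9.9
tray 0.7 [346. 176.] [ 0.576 -0.047  0.03 ] rect [ 0.572 -0.053] [0.032 0.047] 72.4
tray 0.26 [353. 142.] [ 0.675 -0.067  0.03 ] rect [ 0.668 -0.065] [0.032 0.026] 0.7
heatsink 0.58 [346. 175.] [ 0.579 -0.047  0.02 ] rect [ 0.575 -0.053] [0.03  0.042] 76.8
resistor 0.58 [410. 282.] [ 0.276 -0.233  0.02 ] rect [ 0.278 -0.236] [0.028 0.071] 45.2
resistor 0.49 [378. 252.] [ 0.361 -0.141  0.02 ] rect [ 0.369 -0.141] [0.028 0.068] 76.4
resistor 0.45 [359. 215.] [ 0.465 -0.086  0.02 ] rect [ 0.462 -0.077] [0.019 0.053] 70.1
toroid 0.37 [353. 162.] [ 0.62  -0.069  0.012] rect [ 0.614 -0.07 ] [0.024 0.026] 0.9
capacitor 0.43 [303. 229.] [0.423 0.073 0.042] rect [0.4   0.071] [0.141 0.025] 1.1
spool 0.89 [417. 130.] [ 0.712 -0.25   0.04 ] rect [ 0.704 -0.257] [0.056 0.055] 0.1
multimeter 0.65 [224. 248.] [0.366 0.297 0.03 ] rect [0.368 0.292] [0.079 0.15 ] 87.5
screwdriver 0.74 [304. 229.] [0.422 0.071 0.015] rect [0.431 0.073] [0.081 0.026] 6.8
breadboard 0.72 [348. 114.] [ 0.761 -0.051  0.013] rect [ 0.76  -0.052] [0.164 0.057] 89.4
breadboard 0.53 [255. 165.] [0.607 0.219 0.013] rect [0.606 0.21 ] [0.165 0.208] 9.6
```

View pics/c.png

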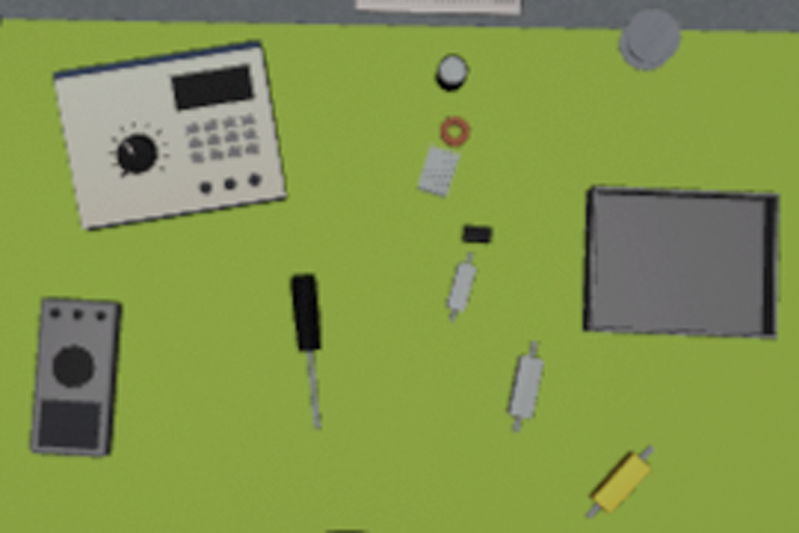

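The crop confirms it. The target resistor is the small grey body at crop (461,287), which is full-frame (356,217). The one at (377,251) is plainly larger and the third is yellow. The knob's pointer shows up-left, to the back left, so it sits roughly 1.7 rad or more from its stop. I'll move over the knob and pre-turn the wrist so that one grasp may cover the whole turn.

Emit:
step_arm(steps=[[0,0,-0.077,2.3,5.1,0.3,8.5],[0,0,-0.077,2.3,5.1,0.3,8.5],[0,0,-0.077,2.3,5.1,0.3,8.5],[0,0,-0.077,2.3,5.1,0.3,8.5],[0,0,-0.077,2.3,5.1,0.3,8.5],[0,0,-0.077,2.3,5.1,0.3,8.5],[0,0,-0.077,2.3,5.1,0.3,8.5],[0,0,-0.077,2.3,5.1,0.3,8.5]], force=40)

```text
time: 1.75
eef_pos: [0.3881, -0.1813, 0.2174]
orientation: [[0.959, -0.283, 0.001], [-0.283, -0.959, -0.001], [0.001, 0.0, -1.0]]
ft_force: [0.8, -0.6, 0.9]
grip_width: 0.0855
finger_force: 0.0
```

Emit:
step_arm(steps=[[0,0,-0.077,2.3,5.1,0,8.5],[0,0,-0.077,2.3,5.1,0,8.5],[0,0,-0.077,2.3,5.1,0,8.5],[0,0,-0.077,2.3,5.1,0,8.5],[0,0,-0.077,2.3,5.1,0,8.5],[0,0,-0.077,2.3,5.1,0,8.5],[0,0,-0.077,2.3,5.1,0,8.5],[0,0,-0.077,2.3,5.1,0,8.5]])

```text
time: 2.75
eef_pos: [0.5722, 0.227, 0.2172]
orientation: [[0.62, -0.785, 0.001], [-0.785, -0.62, -0.0], [0.0, -0.0, -1.0]]
ft_force: [0.5, -1.3, 0.1]
grip_width: 0.0848
finger_force: 0.0
```

Emit:
step_arm(steps=[[0,0,0,0,0,0,8.5]])

```text
time: 2.88
eef_pos: [0.572, 0.2281, 0.2161]
orientation: [[0.624, -0.781, -0.001], [-0.781, -0.624, 0.0], [-0.001, 0.001, -1.0]]
ft_force: [-1.1, -1.3, -0.5]
grip_width: 0.0852
finger_force: 0.0
```

```bash
python3 - <<'E'
from h import *
s=get_state();im=capture("wrist");cv2.imwrite("pics/w1.png",cv2.convertScaleAbs(im,alpha=1.5))
print(s["eef_pos"],s["qpos"],s["orientation"].round(3))
c=cam("wrist",s)
for n in("knob","supply"):
  for t in trace("wrist",n)[:2]: print(n,t["conf"],t["centre"],at(c,t["centre"],.072)[0])
E
```

```text
[0.57195615 0.22805574 0.2160782 ] [2.58369491e-01 1.91833243e-02 1.60886742e+00 4.68662090e-04
 1.51468308e+00 2.72556861e+00] [[ 0.624 -0.781 -0.001]
 [-0.781 -0.624  0.   ]
 [-0.001  0.001 -1.   ]]
knob 0.68 [312.2, 180.0] [0.57541843 0.23335612 0.072     ]
supply 0.84 [307.8, 133.2] [0.61267718 0.19403017 0.072     ]
```

View pics/w1.png

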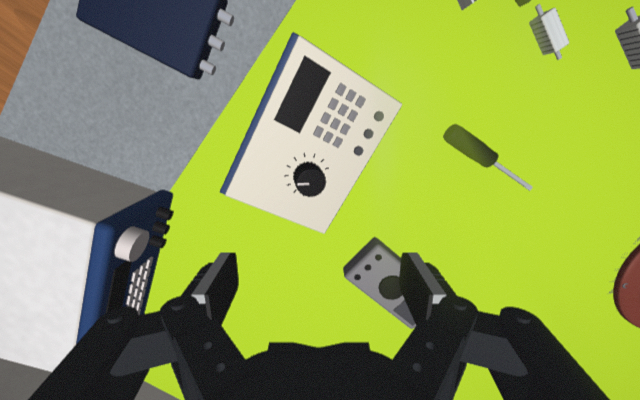

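The wrist view shows the supply with its knob at (310,180). The pointer is the light line near (303,184), and the panel corners are at (295,33), (401,104), (325,233) and (222,193). I'll fit the supply pose from the corners and check it against the knob.

```bash
python3 - <<'E'
from h import *
from scipy.optimize import least_squares
s=get_state();im=cv2.imread("pics/w1.png");c=cam("wrist",s)
px=np.array([[401,104],[325,233],[222,193],[296,34]],float)
g=cv2.cvtColor(im,6)
L=np.array([[-.075,-.1,.03],[-.075,.1,.03],[.075,.1,.066],[.075,-.1,.066]])
def W(p,X):
    a=p[2];R=np.array([[np.cos(a),-np.sin(a),0],[np.sin(a),np.cos(a),0],[0,0,1]]);return np.atleast_2d(X)@R.T+[p[0],p[1],0]
r=least_squares(lambda p:(proj(c,W(p,L))-px).ravel(),[.6,.2,.15]);print(r.x,r.fun.reshape(-1,2).round(1))
p=r.x;kg=np.array([-.017,.032,.069]);n=np.array([-.233,0,.972])
gp=W(p,kg)[0];N=W(p,kg+n)[0]-gp;print("grip",gp,"axis",N.round(3))
# circle of knob top in image
e1=np.array([.972,0,.233]);e2=np.array([0,1,0.]);th=np.linspace(0,2*np.pi,40)
circ=W(p,kg+.006*n+.018*(np.cos(th)[:,None]*e1+np.sin(th)[:,None]*e2));q=proj(c,circ)
print("top centre px",q.mean(0))
big=cv2.resize(im[140:220,270:350],None,fx=7,fy=7,interpolation=cv2.INTER_CUBIC)
cv2.polylines(big,[((q-[270,140]+.5)*7).astype(int)],True,(0,0,255),1)
cv2.imwrite("pics/k.png",big)
# rectified top: find angle of pointer with knob centre fitted
S=240;v=np.linspace(-.018,.018,S)
B,A=np.meshgrid(-v,-v) # col->+y left ; row-> x up
P=W(p,(kg+.006*n)+A.ravel()[:,None]*e1+B.ravel()[:,None]*e2);m=proj(c,P).astype(np.float32)
rec=cv2.remap(im,m[:,0].reshape(S,S),m[:,1].reshape(S,S),1);cv2.imwrite("pics/k2.png",np.hstack([big,cv2.resize(rec,(560,560))])[:, :1120])
E
python3 -c "
import cv2;a=cv2.imread('pics/k2.png');cv2.imwrite('pics/k3.png',cv2.resize(a,(800,400)))"
```

```text
[0.59492916 0.20442785 0.17140679] [[ 3.7  1.1]
 [ 1.   2.1]
 [-2.3  1.2]
 [-1.9 -2.5]]
grip [0.57272008 0.23305924 0.069     ] axis [-0.23  -0.04   0.972]
top centre px [312.6667942  183.86816649]
```

View pics/k3.png

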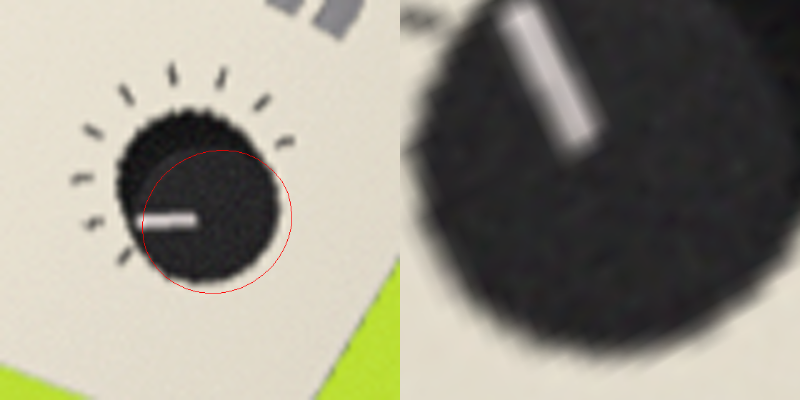

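The top disc's centre is about 2 px up-left of the prediction. That puts the grip point at about (0.576, 0.233, 0.069), which agrees with the top camera. The pointer is at about 0.42 rad to the left of the supply's +x, so the knob stands near 1.94 rad, inside the stated range. I'll tilt the tool to the knob axis, hover, and check the fingers' real reach.

Emit:
step_arm(steps=[[0.0133,-0.0777,0,-0.1,0.05,-2,5.5],[0.0133,-0.0777,0,-0.1,0.05,-2,5.5],[0.0133,-0.0777,0,-0.1,0.05,-2,5.5],[0,0,0,-0.1,0.05,-2,5.5],[0,0,0,-0.1,0.1,-2.5,5.5],[0,0,0,0,0,0,5.5]])

```text
time: 3.78
eef_pos: [0.5652, 0.227, 0.1094]
orientation: [[0.608, -0.761, 0.226], [-0.786, -0.617, 0.038], [0.111, -0.201, -0.973]]
ft_force: [-0.2, 0.8, -0.2]
grip_width: 0.0551
finger_force: 0.0
```

```bash
python3 - <<'E'
from h import *
s=get_state();im=capture("wrist");cv2.imwrite("pics/w2.png",cv2.convertScaleAbs(im,alpha=1.5))
print(s["eef_pos"],s["qpos"].round(3),s["orientation"].round(3).tolist())
c=cam("wrist",s)
print("tcp px",proj(c,s["eef_pos"]))
E
```

```text
[0.56515961 0.22697089 0.10944065] [ 0.273 -0.08   1.902 -0.027  1.09   2.754] [[0.608, -0.761, 0.226], [-0.786, -0.617, 0.038], [0.111, -0.201, -0.973]]
tcp px [[316.74951085 227.39315136]]
```

View pics/w2.png

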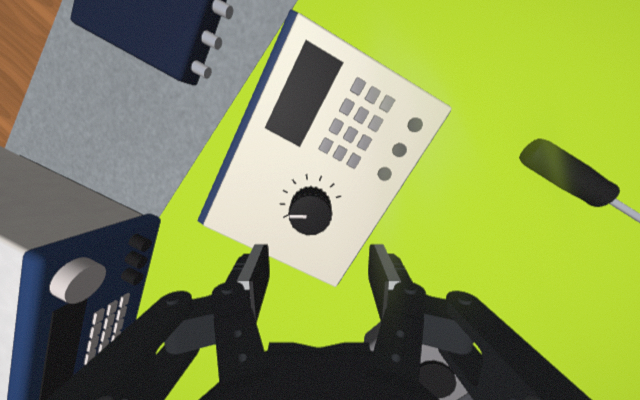

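Here the knob's top is at (311,210), the fingertips' near edges are at (268,245) and (370,245), and the panel corners are at (295,10), (450,108), (337,286) and (199,221). The fingertips look several cm behind the stated TCP. I'll check the wrist camera's depth scale with both pictures before descending.

```bash
python3 - <<'E'
from h import *
from scipy.optimize import least_squares
s2=get_state();s1=dict(eef_pos=np.array([.57196,.22806,.21608]),orientation=np.array([[.624,-.781,-.001],[-.781,-.624,0],[-.001,.001,-1]]))
px=[np.array([[401,104],[325,233],[222,193],[296,34]],float),np.array([[450,108],[337,286],[199,221],[295,10]],float)]
# refine corners on gradient
for i,f in enumerate(("pics/w1.png","pics/w2.png")):
    im=cv2.imread(f);m=((im.min(2)>90)).astype(np.uint8)
    g=im[:,:,0]
    px[i]=cv2.cornerSubPix(g,px[i].astype(np.float32).reshape(-1,1,2),(6,6),(-1,-1),(3,50,.01)).reshape(-1,2)
print(px)
L=np.array([[-.075,-.1,.03],[-.075,.1,.03],[.075,.1,.066],[.075,-.1,.066]])
def W(p,X):
    a=p[2];R=np.array([[np.cos(a),-np.sin(a),0],[np.sin(a),np.cos(a),0],[0,0,1]]);return np.atleast_2d(X)@R.T+[p[0],p[1],0]
def f(p,k=1):
    o=[]
    for s,q in zip((s1,s2),px):
        c=cam("wrist",s);c=(c[0],c[1],c[2]+s["orientation"]@np.array(p[3:6])*k);o.append(proj(c,W(p,L))-q)
    return np.array(o).ravel()
for k in(0,1):
    r=least_squares(f,[.6,.2,.15,0,0,0],args=(k,));print(k,r.x.round(4),np.abs(r.fun).mean(),r.fun.reshape(-1,2).round(1).tolist())
g=W(r.x,[-.017,.032,.069]);print(g)
c=cam("wrist",s2);print("pred knob top px",proj(c,np.array([.576,.2327,.069])+.006*np.array([-.23,-.04,.972])))
E
```

```text
[array([[402.09665 , 103.87755 ],
       [323.7015  , 233.5031  ],
       [224.02237 , 194.59238 ],
       [299.12646 ,  35.123985]], dtype=float32), array([[451.48856 , 107.64669 ],
       [335.0148  , 286.73138 ],
       [202.47556 , 224.76526 ],
       [296.84207 ,  11.905653]], dtype=float32)]
0 [0.5951 0.2084 0.1734 0.     0.     0.    ] 3.0684194486981236 [[2.6, 1.7], [2.0, 2.0], [-4.6, -0.0], [-5.1, -3.3], [6.3, 3.4], [4.5, 3.3], [-4.1, -0.6], [-3.1, -2.5]]
1 [ 0.6476 -0.1954  0.1737  0.3492  0.2096 -0.0109] 1.926224212581774 [[1.2, 2.5], [2.9, -0.6], [-0.5, -1.8], [-2.9, 0.2], [1.8, 3.1], [3.6, -1.0], [-1.6, -3.6], [-2.9, 0.5]]
[[ 0.62530753 -0.16677158  0.069     ]]
pred knob top px [[314.62743963 212.54966419]]
```

```bash
python3 - <<'E'
from h import *
s=get_state();im=cv2.convertScaleAbs(capture("scene"),alpha=1.4);c=cam("scene")
z=s["orientation"][:,2]
for d,col in((0,(0,0,255)),(-.019,(255,0,255)),(-.045,(0,255,255))):
    q=proj(c,s["eef_pos"]+d*z)[0];print(d,q);cv2.circle(im,tuple(int(round(v*8)) for v in q),10,col,-1,shift=3)
x,y=proj(c,s["eef_pos"])[0].astype(int)
k=proj(c,np.array([.576,.2327,.069]))[0];print("knob",k);cv2.circle(im,tuple(int(round(v*8)) for v in k),8,(255,128,0),-1,shift=3)
cv2.imwrite("pics/s2.png",cv2.resize(im[y-70:y+60,x-90:x+90],None,fx=4.4,fy=4.4,interpolation=cv2.INTER_CUBIC))
E
```

```text
0 [411.75654415 178.10863616]
-0.019 [412.22605219 171.54080837]
-0.045 [412.89520946 162.1801388 ]
knob [411.97151493 191.65277651]
```

View pics/s2.png

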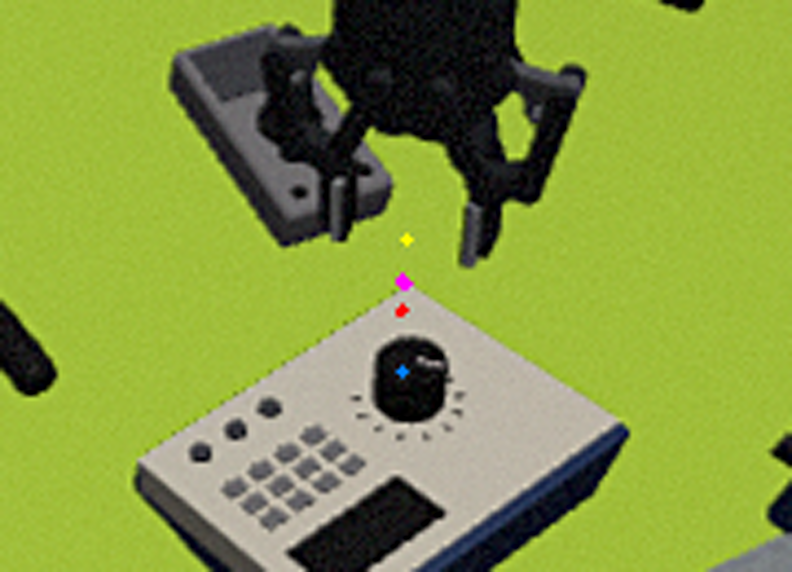

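Fingertips in the scene crop are midway at about (407,252). That lies just below the -45 mm mark at (406,240), so they really end about 40 mm short of the reported TCP, in agreement with the wrist picture. I'll allow for that and fit the knob's outline in all views.

```bash
python3 - <<'E'
from h import *
from scipy.optimize import minimize
s2=get_state();s1=dict(eef_pos=np.array([.57196,.22806,.21608]),orientation=np.array([[.624,-.781,-.001],[-.781,-.624,0],[-.001,.001,-1]]))
N=np.array([-.23,-.04,.972]);N/=np.linalg.norm(N);e1=np.cross([0,1,0],N);e1/=np.linalg.norm(e1);e2=np.cross(N,e1)
th=np.linspace(0,2*np.pi,60)[:,None];rim=.018*(np.cos(th)*e1+np.sin(th)*e2)
cams=[("w1",cam("wrist",s1),cv2.imread("pics/w1.png")),("w2",cam("wrist",s2),cv2.imread("pics/w2.png")),("scene",cam("scene"),cv2.imread("pics/scene.png")),("top",cam("top"),cv2.imread("pics/top.png"))]
for n,c,im in cams:
    k0=np.array([.576,.2327,.069]);u=proj(c,k0)[0];F=8;w=30 if n[0]=="w" else 14
    x0,y0=(u-w).astype(int);cr=cv2.resize(im[y0:y0+2*w,x0:x0+2*w].max(2),None,fx=F,fy=F,interpolation=cv2.INTER_CUBIC)
    lo,hi=np.percentile(cr,5),np.percentile(cr,90);D=(cr<(lo+hi)/2).astype(np.uint8)
    D=cv2.morphologyEx(D,cv2.MORPH_OPEN,np.ones((21,21)) if n[0]=="w" else np.ones((15,15)))
    nl,lab,st,ce=cv2.connectedComponentsWithStats(D);b=1+np.argmax(st[1:,4]);D=(lab==b).astype(np.uint8);
    cn=max(cv2.findContours(D,0,2)[0],key=cv2.contourArea);cv2.drawContours(D,[cv2.convexHull(cn)],-1,1,-1)
    def cost(v):
        k=k0+[v[0],v[1],0];q=np.r_[proj(c,k+.006*N+rim),proj(c,k-.024*N+rim)]
        h=cv2.convexHull((((q-[x0,y0]+.5)*F-.5)*16).astype(np.int32));M=np.zeros_like(D);cv2.fillConvexPoly(M,h,1,shift=4)
        return 1-(M&D).sum()/(M|D).sum()
    r=minimize(cost,[0,0],method="Nelder-Mead",options=dict(initial_simplex=[[0,0],[.006,0],[0,.006]]));print(n,(k0[:2]+r.x).round(4),"1-IoU",round(r.fun,3))
E
```

```text
w1 [0.5764 0.2365] 1-IoU 0.054
w2 [0.5787 0.2381] 1-IoU 0.032
scene [0.5767 0.2377] 1-IoU 0.072
top [0.5782 0.2356] 1-IoU 0.042
```

Four views agree on the grip point (0.578, 0.237, 0.069) to about 2 mm. I'll centre on the axis and go down along it.

Emit:
step_arm(steps=[[0,0,0,0.3,0.85,0,6.5],[0,0,0,0.45,0.07,-1.9,6.5],[0,0,0,0.45,0.07,-1.9,6.5],[0,0,0,0.45,0.07,-1.9,6.5],[0,0,0,0.45,0.07,-1.9,6],[0,0,0,0.23,0.04,-0.9,6],[0,0,0,0.12,0.02,-0.5,5.5],[0,0,0,0,0,0,5]], force=35)

```text
time: 4.88
eef_pos: [0.5912, 0.2401, 0.022]
orientation: [[0.608, -0.759, 0.231], [-0.786, -0.617, 0.04], [0.113, -0.206, -0.972]]
ft_force: [-0.3, 0.6, -0.0]
grip_width: 0.0501
finger_force: 0.0
```

```bash
python3 - <<'E'
from h import *
s=get_state();im=cv2.convertScaleAbs(capture("scene"),alpha=1.6);w=cv2.convertScaleAbs(capture("wrist"),alpha=1.5)
print(s["eef_pos"],s["ft_force"],s["torque"],s["qpos"].round(2))
a=cv2.resize(im[130:220,360:460],(445,400),interpolation=2);b=cv2.resize(w[120:300,240:400],(355,400),interpolation=2)
cv2.imwrite("pics/s3.png",np.hstack([a,b]))
E
```

```text
[0.59122244 0.24005035 0.02200581] [-0.29107642  0.60330361 -0.01063906] [-0.02596118  0.14122208 -0.02378859] [ 0.28  0.09  1.89 -0.03  0.92  2.77]
```

View pics/s3.png

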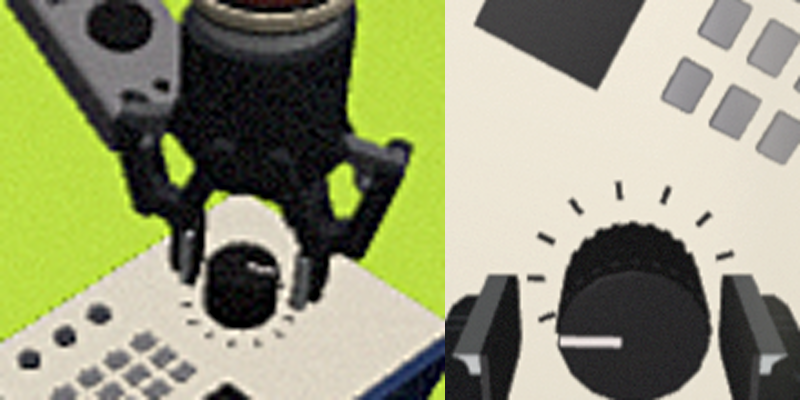

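The fingers straddle the knob without contact. The knob sits about 3 mm toward +tool-y of the midline (crop 632 against 621) and there is room for 9 mm more depth. I'll correct and close.

Emit:
step_arm(steps=[[0,0,0,-0.23,-0.18,-0.06,5],[0,0,0,0.1,0.02,-0.44,5],[0,0,0,0.1,0.02,-0.44,5],[0,0,0,0,0,0,3.0],[0,0,0,0,0,0,3.0],[0,0,0,0,0,0,3.0],[0,0,0,0,0,0,3.0],[0,0,0,0,0,0,3.0]], force=35)

```text
time: 5.98
eef_pos: [0.5908, 0.2389, 0.0123]
orientation: [[0.608, -0.759, 0.231], [-0.786, -0.617, 0.04], [0.112, -0.206, -0.972]]
ft_force: [4.3, 2.4, -3.9]
grip_width: 0.035
finger_force: 36.4
```

```bash
python3 - <<'E'
from h import *
s=get_state();print(s["torque"],s["ft_force"],s["grip_width"],s["finger_force"],s["eef_pos"])
E
```

```text
[ 0.43708447 -0.25357492  0.22878223] [ 4.27183926  2.43602284 -3.9113843 ] 0.03504350004420781 36.37155890464783 [0.5907805  0.23885522 0.01233582]
```

Gripped at 35 mm and 36 N. Turning anticlockwise about the knob axis, first 1.05 rad.

Emit:
step_arm(steps=[[-0.0231,-0.004,0.0972,0.05,0.04,0,3.0],[-0.0346,-0.006,0.1458,0.05,0.04,0,3.0],[-0.0346,-0.006,0.1458,0,0,0,3.0],[-0.0346,-0.006,0.1458,0,0,0,3.0],[-0.0346,-0.006,0.1458,0,0,0,3.0],[-0.0346,-0.006,0.1458,0,0,0,3.0],[-0.0346,-0.006,0.1458,0,0,0,3.0],[-0.0115,-0.002,0.0486,0,0,0,3.0]])

```text
time: 6.98
eef_pos: [0.591, 0.2395, 0.0123]
orientation: [[0.961, 0.151, 0.23], [0.146, -0.988, 0.04], [0.233, -0.005, -0.972]]
ft_force: [-0.6, 2.9, -1.1]
grip_width: 0.035
finger_force: 36.7
```

```bash
python3 - <<'E'
from h import *
s=get_state();N=np.array([-.231,-.04,.972]);print("axial",s["torque"]@N,s["torque"],s["ft_force"],s["qpos"].round(2))
capture("top")
for t in trace("top","supply")[:1]: print(t["conf"],t["centre"])
E
```

```text
axial -0.07638696185663668 [0.34818774 0.1820833  0.01165405] [-0.61794331  2.88390217 -1.05501328] [ 0.28  0.11  1.89 -0.03  0.91  1.72]
0.97 [267.0, 157.1]
```

Emit:
step_arm(steps=[[-0.0346,-0.006,0.1458,0,0,0,3.0],[-0.0346,-0.006,0.1458,0,0,0,3.0],[-0.0346,-0.006,0.1458,0,0,0,3.0],[-0.0346,-0.006,0.1458,0,0,0,3.0],[-0.0231,-0.004,0.0972,0,0,0,3.0],[0,0,0,0,0,0,3.0]])

```text
time: 7.82
eef_pos: [0.5908, 0.24, 0.0123]
orientation: [[0.64, 0.733, 0.229], [0.746, -0.664, 0.041], [0.182, 0.145, -0.973]]
ft_force: [-3.0, 4.3, 0.4]
grip_width: 0.0349
finger_force: 36.9
```

```bash
python3 - <<'E'
from h import *
s=get_state();N=np.array([-.231,-.04,.972]);print("axial",s["torque"]@N,s["torque"],s["ft_force"],s["qpos"].round(3),s["tau"].round(2))
w=cv2.convertScaleAbs(capture("wrist"),alpha=1.6);cv2.imwrite("pics/w4.png",w)
cv2.imwrite("pics/w4c.png",cv2.resize(w[120:300,220:420],None,fx=3,fy=3,interpolation=2))
E
```

```text
axial 0.11849180788755326 [0.66333404 0.55467679 0.30237556] [-2.9723509   4.25093858  0.41343004] [ 0.281  0.107  1.892 -0.031  0.909  1.02 ] [ -3.46 -37.79 -33.65  -1.11  -1.07  -0.07]
```

View pics/w4c.png

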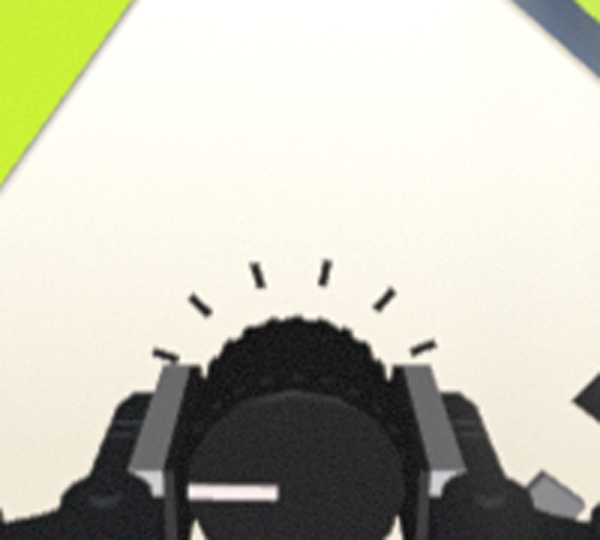

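The knob followed the gripper without slip: its pointer still lies along the finger line, at crop (232,492). About 0.1 rad remains, so I'll creep on and watch the torque.

Emit:
step_arm(steps=[[-0.0092,-0.0016,0.0389,0,0,0,3.0],[-0.0092,-0.0016,0.0389,0,0,0,3.0],[0,0,0,0,0,0,3.0]])

```text
time: 8.25
eef_pos: [0.5908, 0.24, 0.0123]
orientation: [[0.58, 0.782, 0.229], [0.797, -0.603, 0.041], [0.17, 0.159, -0.973]]
ft_force: [-2.5, 4.6, -1.1]
grip_width: 0.0344
finger_force: 37.0
```

```bash
cat > q.py <<'E'
from h import *
s=get_state();N=np.array([-.231,-.04,.972]);print("axial",s["torque"]@N,s["torque"].round(2),s["ft_force"].round(1),s["qpos"].round(3),s["tau"].round(2),s["orientation"][:,1].round(3))
E
python3 q.py
```

```text
axial 0.124622066940294 [0.66 0.57 0.31] [-2.5  4.6 -1.1] [ 0.281  0.107  1.892 -0.031  0.909  0.941] [ -3.59 -37.76 -33.68  -1.15  -1.09   0.05] [ 0.782 -0.603  0.159]
```

Emit:
step_arm(steps=[[-0.0092,-0.0016,0.0389,0,0,0,3.0],[-0.0092,-0.0016,0.0389,0,0,0,3.0],[0,0,0,0,0,0,3.0]])

```text
time: 8.62
eef_pos: [0.5908, 0.2395, 0.0123]
orientation: [[0.517, 0.825, 0.229], [0.842, -0.538, 0.041], [0.157, 0.172, -0.973]]
ft_force: [-5.5, 3.1, 1.2]
grip_width: 0.035
finger_force: 37.1
```

```bash
python3 q.py
```

```text
axial -0.39100845589155997 [ 0.58  0.79 -0.23] [-5.5  3.1  1.2] [ 0.281  0.107  1.892 -0.031  0.909  0.861] [ -2.37 -37.25 -34.14  -1.21  -1.59  -0.43] [ 0.825 -0.538  0.172]
```

The axial torque jumped by about 0.5 N m after 1.96 rad of turning, so the knob is on its stop. I'll release and retract along the axis, then travel to look at the heatsink and resistor.

Emit:
step_arm(steps=[[0,0,0,0,0,0,6.5],[0,0,0,0,0,0,6.5],[0,0,0,-0.7,-0.12,2.9,6.5],[0,0,0,-0.7,-0.12,2.9,6.5],[0,0,0,-0.7,-0.12,2.9,7],[-0.0133,0.0777,0,0,0,2,7],[-0.0133,0.0777,0,0,0,2,7],[-0.0133,0.0777,0,0,0,2,7]])

```text
time: 9.62
eef_pos: [0.5714, 0.2354, 0.1611]
orientation: [[0.533, 0.846, -0.0], [0.846, -0.533, 0.0], [-0.0, -0.0, -1.0]]
ft_force: [0.3, 0.4, -0.0]
grip_width: 0.0699
finger_force: 0.0
```

```bash
python3 - <<'E'
from h import *
s=get_state();print(s["eef_pos"],s["orientation"].round(3).tolist(),s["ft_force"])
w=cv2.convertScaleAbs(capture("wrist"),alpha=1.5);cv2.imwrite("pics/w5.png",w);c=cam("wrist",s)
np.savez("w5.npz",p=s["eef_pos"],R=s["orientation"])
N=np.array([-.231,-.04,.972]);k=np.array([.578,.237,.069])+.006*N
a=.165;e2=np.array([-np.sin(a),np.cos(a),0]);e1=np.cross(e2,N)
S=241;v=np.linspace(-.02,.02,S);B,A=np.meshgrid(-v,-v)
m=proj(c,k+A.ravel()[:,None]*e1+B.ravel()[:,None]*e2).astype(np.float32)
rec=cv2.remap(w,m[:,0].reshape(S,S),m[:,1].reshape(S,S),1);g=rec.min(2).astype(float)
cv2.imwrite("pics/rec.png",rec)
r=np.hypot(A,B).reshape(S,S);sel=(g>120)&(r<.013);ys,xs=np.nonzero(sel);print("n",len(xs))
P=np.c_[A.reshape(S,S)[sel],B.reshape(S,S)[sel]];mu=P.mean(0);d=np.linalg.svd(P-mu,full_matrices=False)[2][0];d*=np.sign(d@mu)
print("pointer mean",mu,"dir angle",np.arctan2(d[1],d[0]),"-> knob",2.356-np.arctan2(d[1],d[0]))
c=cam("top");capture("top")
t=trace("top","supply")[0];cn=max(cv2.findContours(t["pixels"].astype(np.uint8),0,1)[0],key=len)
print(t["conf"],cv2.minAreaRect(at(c,cn.reshape(-1,2),.05)[:,:2].astype(np.float32)))
E
```

```text
[0.57137426 0.23541704 0.16105764] [[0.533, 0.846, -0.0], [0.846, -0.533, 0.0], [-0.0, -0.0, -1.0]] [ 0.25455873  0.38457706 -0.02629445]
n 963
pointer mean [-0.0078972   0.00413396] dir angle 2.3412218811076073 -> knob 0.014778118892392555
0.67 ((0.6072989702224731, 0.16719166934490204), (0.15619421005249023, 0.1258893609046936), 11.791434288024902)
```

The rectified pointer reads a knob angle of about 0.015 rad, so it's at the stop. On to the heatsink and resistor.

Emit:
step_arm(steps=[[0,0,-0.161,-0.4,-3.6,0.5,7],[0,0,-0.161,-0.4,-3.6,0.5,7],[0,0,-0.161,-0.4,-3.6,0.5,7],[0,0,-0.161,-0.4,-3.6,0.5,7],[0,0,-0.161,-0.4,-3.6,0.5,7],[0,0,-0.161,-0.4,-3.6,0.5,7],[0,0,-0.161,-0.4,-3.6,0.5,7],[0,0,-0.161,-0.4,-3.6,0.5,7]])

```text
time: 10.78
eef_pos: [0.5374, -0.0532, 0.198]
orientation: [[0.96, -0.28, 0.0], [-0.28, -0.96, -0.0], [0.0, 0.0, -1.0]]
ft_force: [0.8, -1.3, 0.1]
grip_width: 0.0702
finger_force: 0.0
```

Emit:
step_arm(steps=[[0,0,0,0,0,0,6]])

```text
time: 10.9
eef_pos: [0.5378, -0.054, 0.1985]
orientation: [[0.961, -0.278, 0.001], [-0.278, -0.961, -0.001], [0.001, 0.0, -1.0]]
ft_force: [-1.0, 0.3, 0.6]
grip_width: 0.0602
finger_force: 0.0
```

```bash
python3 - <<'E'
from h import *
s=get_state();print(s["eef_pos"],s["orientation"].round(3).tolist(),s["qpos"].round(2))
np.savez("w6.npz",p=s["eef_pos"],R=s["orientation"])
im=capture("wrist");w=cv2.convertScaleAbs(im,alpha=1.5);cv2.imwrite("pics/w6.png",w);c=cam("wrist",s)
for n,z in dict(heatsink=.02,resistor=.018,toroid=.012,relay=.016,tray=.045,capacitor=.042).items():
    for t in trace("wrist",n)[:3]:
        cn=max(cv2.findContours(t["pixels"].astype(np.uint8),0,1)[0],key=len)
        q=at(c,cn.reshape(-1,2),z)[:,:2].astype(np.float32);r=cv2.minAreaRect(q)
        print(n,round(t["conf"],2),np.round(t["centre"]),np.round(r[0],3),np.round(r[1],3),round(r[2],1),len(cn))
for n,X in dict(hs=[.575,-.053,.025],res=[.462,-.077,.022]).items(): print(n,proj(c,X))
E
```

```text
[ 0.53780036 -0.05398103  0.198483  ] [[0.961, -0.278, 0.001], [-0.278, -0.961, -0.001], [0.001, 0.0, -1.0]] [-0.24 -0.15  1.8  -0.    1.49  1.62]
heatsink 0.91 [308. 146.] [ 0.573 -0.051] [0.031 0.044] 73.8 114
resistor 0.91 [485. 289.] [ 0.294 -0.249] [0.049 0.035] 41.6 76
resistor 0.89 [349. 218.] [ 0.462 -0.076] [0.018 0.067] 76.1 101
resistor 0.73 [ 77. 215.] [0.573 0.279] [0.043 0.07 ] 15.3 112
toroid 0.69 [306. 115.] [ 0.612 -0.068] [0.027 0.027] 73.8 64
relay 0.85 [350. 181.] [ 0.512 -0.09 ] [0.028 0.019] 83.5 57
tray 0.63 [106. 176.] [0.604 0.205] [0.154 0.235] 10.8 496
tray 0.56 [515. 157.] [ 0.488 -0.279] [0.194 0.147] 88.6 542
capacitor 0.6 [295.  61.] [ 0.665 -0.063] [0.028 0.031] 73.8 82
hs [[308.62315608 144.5732062 ]]
res [[349.57439341 220.03429316]]
```

View pics/w6.png

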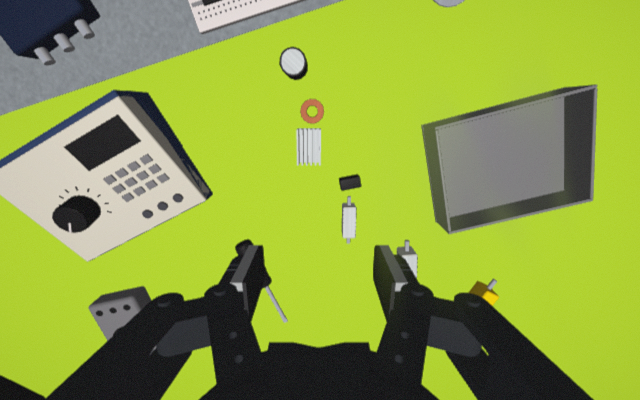

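The picture shows the heatsink at (308,146), the small resistor at (349,220) with the relay just behind it at (350,181), and the tray at (515,157). Both parts line up with the present tool yaw. The heatsink measures 44 x 31 mm at (0.573, -0.052), which matches its size. Going down on it with the 40 mm finger offset allowed for.

Emit:
step_arm(steps=[[0,0,0,3.5,0.2,-3,5.2],[0,0,0,0,0,-5.5,5.2],[0,0,0,0,0,-5.5,5.2],[0,0,0,0,0,-4.5,5.2],[0,0,0,0,0,-2.5,5.2],[0,0,0,0,0,-1.3,5.2],[0,0,0,0,0,-0.5,5.2],[0,0,0,0,0,0,5.2]], force=40)

```text
time: 12.25
eef_pos: [0.5746, -0.0502, -0.0275]
orientation: [[0.962, -0.275, 0.002], [-0.275, -0.962, -0.0], [0.002, -0.0, -1.0]]
ft_force: [-0.4, -0.6, -0.1]
grip_width: 0.0518
finger_force: 0.0
```

Emit:
step_arm(steps=[[0,0,0,0,0,0,2],[0,0,0,0,0,0,2],[0,0,0,0,0,0,2],[0,0,0,0,0,0,2],[0,0,0,0,0,0,2]])

```text
time: 12.88
eef_pos: [0.5752, -0.0505, -0.0268]
orientation: [[0.961, -0.275, 0.004], [-0.275, -0.961, -0.0], [0.004, -0.001, -1.0]]
ft_force: [-0.1, -0.4, 5.4]
grip_width: 0.0287
finger_force: 40.6
```

Gripped at 28.7 mm, which fits the 30 mm heatsink. Lift and carry it to the tray.

Emit:
step_arm(steps=[[0,0,0,0,0,2,2],[0,0,0,0,0,4,2],[0,0,0,0,0,4,2],[0,0,0,-1.3,-3.9,0,2],[0,0,0,-1.3,-3.9,0,2],[0,0,0,-1.3,-3.9,0,2],[0,0,0,-1.3,-3.9,0,2],[0,0,0,-1.3,-3.9,0,2]])

```text
time: 13.88
eef_pos: [0.5081, -0.2463, 0.0724]
orientation: [[0.961, -0.275, 0.001], [-0.275, -0.961, -0.0], [0.001, -0.0, -1.0]]
ft_force: [0.4, 0.4, -0.9]
grip_width: 0.0292
finger_force: 39.8
```

```bash
python3 - <<'E'
from h import *
s=get_state();print(s["eef_pos"],s["grip_width"],s["finger_force"])
for n in("top","scene"):
    capture(n);c=cam(n)
    for t in trace(n,"tray")[:2]:
        cn=max(cv2.findContours(t["pixels"].astype(np.uint8),0,1)[0],key=len);q=at(c,cn.reshape(-1,2),.045)[:,:2]
        print(n,"tray",t["conf"],q.min(0),q.max(0))
    for t in trace(n,"heatsink")[:2]: print(n,"hs",t["conf"],t["centre"],at(c,t["centre"],.12)[0])
E
```

```text
[ 0.50809879 -0.2462797   0.07243326] 0.029162756383773723 39.84014332294464
top tray 0.93 [ 0.42799253 -0.34534556] [ 0.48672729 -0.24893718]
top hs 0.41 [248.6, 172.4] [0.57075741 0.21852305 0.12      ]
top hs 0.37 [351.8, 142.4] [ 0.65681167 -0.0576696   0.12      ]
scene tray 0.9 [ 0.41447441 -0.37590001] [ 0.57712924 -0.19449369]
scene hs 0.78 [190.6, 240.1] [ 0.50958126 -0.24636394  0.12      ]
scene hs 0.46 [386.8, 138.5] [0.44900978 0.23576771 0.12      ]
```

The heatsink is held at (0.510, -0.246), well inside the tray walls. Lowering and releasing.

Emit:
step_arm(steps=[[0,0,0,0,0,-4,2],[0,0,0,0,0,-3,2],[0,0,0,0,0,-1.5,2],[0,0,0,0,0,-0.6,2],[0,0,0,0,0,0,2],[0,0,0,0,0,0,4.5],[0,0,0,0,0,0,4.5],[0,0,0,0,0,0,4.8]])

```text
time: 15.18
eef_pos: [0.5092, -0.2455, -0.0187]
orientation: [[0.961, -0.275, 0.002], [-0.275, -0.961, -0.001], [0.002, -0.0, -1.0]]
ft_force: [0.5, -0.8, 0.5]
grip_width: 0.048
finger_force: 0.0
```

Emit:
step_arm(steps=[[0,0,0,0,0,4,4.8],[0,0,0,0,0,5,4.8],[0,0,0,0,0,5,4.8],[0,0,0,-0.5,4,1,4.8],[0,0,0,-1,4.5,0,4.5],[0,0,0,-1.5,4.5,0,4],[0,0,0,-1.2,4,0,4],[0,0,0,0,0,0,4]])

```text
time: 16.18
eef_pos: [0.4662, -0.0733, 0.1307]
orientation: [[0.962, -0.272, 0.001], [-0.272, -0.962, 0.0], [0.001, -0.001, -1.0]]
ft_force: [0.5, -0.4, -0.0]
grip_width: 0.0401
finger_force: 0.0
```

```bash
python3 - <<'E'
from h import *
s=get_state();print(s["eef_pos"],s["orientation"].round(3).tolist(),s["grip_width"])
im=capture("wrist");cv2.imwrite("pics/w7.png",im);c=cam("wrist",s)
for n,z in dict(heatsink=.028,resistor=.018,relay=.016).items():
    for t in trace("wrist",n)[:3]:
        cn=max(cv2.findContours(t["pixels"].astype(np.uint8),0,1)[0],key=len)
        q=at(c,cn.reshape(-1,2),z)[:,:2].astype(np.float32);r=cv2.minAreaRect(q)
        print(n,round(t["conf"],2),np.round(t["centre"]),np.round(r[0],3),np.round(r[1],3),round(r[2],1),len(cn))
capture("scene");c=cam("scene")
for t in trace("scene","heatsink")[:1]: print("scene hs",t["conf"],at(c,t["centre"],.02))
for t in trace("scene","resistor")[:3]: print("scene res",t["conf"],t["centre"],at(c,t["centre"],.015))
E
```

```text
[ 0.46615842 -0.07332373  0.13065055] [[0.962, -0.272, 0.001], [-0.272, -0.962, 0.0], [0.001, -0.001, -1.0]] 0.04010660908455463
heatsink 0.87 [476.  99.] [ 0.509 -0.24 ] [0.042 0.044] 75.3 176
heatsink 0.55 [323. 187.] [ 0.463 -0.077] [0.017 0.064] 73.9 128
resistor 0.88 [486. 287.] [ 0.283 -0.238] [0.048 0.069] 46.9 129
resistor 0.82 [321. 186.] [ 0.46  -0.076] [0.019 0.068] 75.9 134
resistor 0.74 [400. 247.] [ 0.368 -0.14 ] [0.028 0.082] 78.3 144
relay 0.68 [324. 139.] [ 0.51  -0.091] [0.028 0.017] 86.4 73
scene hs 0.77 [[ 0.50462668 -0.24008635  0.02      ]]
scene res 0.82 [184.3, 180.6] [[ 0.27167166 -0.22748842  0.015     ]]
scene res 0.72 [230.7, 194.9] [[ 0.36406311 -0.1372429   0.015     ]]
scene res 0.65 [269.3, 212.2] [[ 0.45140067 -0.07142785  0.015     ]]
```

The heatsink now rests at (0.509, -0.240) in the tray. The resistor is at (0.461, -0.0765), measured 68 x 19 mm with pins, as it should be, and still aligned with the tool. Picking it up.

Emit:
step_arm(steps=[[0,0,0,-0.5,-0.3,-3,4],[0,0,0,0,0,-5,4],[0,0,0,0,0,-4,4],[0,0,0,0,0,-2.5,4],[0,0,0,0,0,-1.1,4],[0,0,0,0,0,0,4],[0,0,0,0,0,0,1],[0,0,0,0,0,0,1]])

```text
time: 17.52
eef_pos: [0.4633, -0.0787, -0.0237]
orientation: [[0.961, -0.275, 0.004], [-0.275, -0.961, -0.001], [0.004, -0.0, -1.0]]
ft_force: [-1.0, -0.1, 3.1]
grip_width: 0.0164
finger_force: 41.1
```

Emit:
step_arm(steps=[[0,0,0,0,0,0,1],[0,0,0,0,0,0,1],[0,0,0,0,0,0,1]])

```text
time: 17.9
eef_pos: [0.4633, -0.0787, -0.0237]
orientation: [[0.961, -0.275, 0.004], [-0.275, -0.961, -0.001], [0.004, -0.0, -1.0]]
ft_force: [-0.3, -0.3, 6.4]
grip_width: 0.0166
finger_force: 41.5
```

Emit:
step_arm(steps=[[0,0,0,0,0,2,1],[0,0,0,0,0,4,1],[0,0,0,0,0,4,1],[0,0,0,0,-4.5,0,1],[0,0,0,0,-4.5,0,1],[0,0,0,0.1,-4.5,0,1],[0,0,0,0.1,-4.5,0,1],[0,0,0,0,-4.6,0,1]])

```text
time: 18.9
eef_pos: [0.4634, -0.3054, 0.0744]
orientation: [[0.961, -0.275, 0.001], [-0.275, -0.961, 0.001], [0.001, -0.001, -1.0]]
ft_force: [0.2, 0.1, -1.1]
grip_width: 0.0169
finger_force: 40.8
```

```bash
python3 - <<'E'
from h import *
s=get_state();print(s["eef_pos"],s["grip_width"],s["finger_force"])
capture("scene");c=cam("scene")
for t in trace("scene","resistor")[:3]: print(t["conf"],t["centre"],at(c,t["centre"],.12)[0])
E
```

```text
[ 0.46344421 -0.30537186  0.07436639] 0.01691554500530071 40.76797842979431
0.78 [182.4, 181.3] [ 0.36330904 -0.22416159  0.12      ]
0.74 [385.4, 139.8] [0.45107514 0.23064057 0.12      ]
0.53 [230.9, 199.1] [ 0.45262439 -0.14580605  0.12      ]
```

Emit:
step_arm(steps=[[0,0,0,0,0,-4,1],[0,0,0,0,0,-3,1],[0,0,0,0,0,-1.5,1],[0,0,0,0,0,-0.6,1],[0,0,0,0,0,0,1],[0,0,0,0,0,0,3.5],[0,0,0,0,0,0,3.8],[0,0,0,0,0,0,3.8]])

```text
time: 20.0
eef_pos: [0.4642, -0.3045, -0.0157]
orientation: [[0.961, -0.275, 0.002], [-0.275, -0.961, -0.001], [0.002, 0.0, -1.0]]
ft_force: [0.6, -0.6, -0.4]
grip_width: 0.0378
finger_force: 0.0
```

Emit:
step_arm(steps=[[0,0,0,0,0,4,3.8],[0,0,0,0,0,5,3.8],[0,0,0,0,0,5,3.8],[0,0,0,-0.7,5,4,3.8],[0,0,0,-0.7,5,1,4],[0,0,0,0,2,0,4],[0,0,0,0,0,0,4]])

```text
time: 20.88
eef_pos: [0.4499, -0.1849, 0.172]
orientation: [[0.962, -0.273, 0.001], [-0.273, -0.962, -0.0], [0.001, -0.0, -1.0]]
ft_force: [0.2, -0.5, 0.3]
grip_width: 0.04
finger_force: 0.0
```

```bash
python3 - <<'E'
from h import *
s=get_state();print(s["eef_pos"],s["ft_force"])
for cn_ in("wrist","scene","top"):
    im=capture(cn_);c=cam(cn_,s)
    for n,z in dict(heatsink=.02,resistor=.018,tray=.045,relay=.016,toroid=.012,supply=.05,screwdriver=.015,multimeter=.03,capacitor=.042).items():
        for t in trace(cn_,n)[:3]:
            if t["conf"]>.45: print(cn_,n,round(t["conf"],2),np.round(t["centre"]),at(c,t["centre"],z)[0].round(3))
E
```

```text
[ 0.4499057  -0.18488377  0.17202656] [ 0.155361   -0.53860265  0.31376337]
wrist heatsink 0.92 [357. 115.] [ 0.506 -0.247  0.02 ]
wrist resistor 0.88 [415. 138.] [ 0.463 -0.306  0.018]
wrist resistor 0.85 [304. 243.] [ 0.368 -0.143  0.018]
wrist resistor 0.49 [398. 271.] [ 0.293 -0.253  0.018]
wrist tray 0.77 [405. 115.] [ 0.494 -0.292  0.045]
wrist relay 0.89 [231. 147.] [ 0.511 -0.095  0.016]
wrist toroid 0.56 [174.  65.] [ 0.612 -0.067  0.012]
wrist supply 0.96 [ 23. 145.] [0.575 0.104 0.05 ]
wrist screwdriver 0.95 [134. 245.] [0.425 0.075 0.015]
wrist multimeter 0.83 [ 24. 327.] [0.356 0.271 0.03 ]
wrist multimeter 0.52 [414. 139.] [ 0.464 -0.302  0.03 ]
wrist capacitor 0.73 [151.   8.] [ 0.655 -0.079  0.042]
scene heatsink 0.88 [206. 258.] [ 0.505 -0.239  0.02 ]
scene resistor 0.76 [230. 196.] [ 0.369 -0.14   0.018]
scene resistor 0.61 [170. 252.] [ 0.455 -0.306  0.018]
scene resistor 0.6 [184. 185.] [ 0.286 -0.232  0.018]
scene tray 0.61 [180. 263.] [ 0.504 -0.289  0.045]
scene relay 0.64 [272. 236.] [ 0.514 -0.091  0.016]
scene relay 0.6 [338. 333.] [ 0.766 -0.056  0.016]
scene supply 0.68 [402. 216.] [0.613 0.186 0.05 ]
scene screwdriver 0.56 [323. 184.] [0.433 0.079 0.015]
scene multimeter 0.62 [385. 138.] [0.378 0.292 0.03 ]
top resistor 0.48 [344. 115.] [ 0.758 -0.041  0.018]
top tray 0.91 [447. 190.] [ 0.537 -0.335  0.045]
top supply 0.78 [255. 166.] [0.598 0.211 0.05 ]
top screwdriver 0.56 [304. 228.] [0.427 0.072 0.015]
top multimeter 0.75 [227. 247.] [0.367 0.288 0.03 ]
```

Both parts show inside the tray in two views, the bystanders and supply are where they were, and the knob read as at its stop. Handing in.

```bash
python3 -c "
from station import *
print(hand_in())"
```

```text
the job is handed in; nothing more can be done
None
```

The job is handed in, with no verdict shown: the knob read about 0.015 rad from its anticlockwise stop before the parts were moved, the heatsink and the small grey resistor are in the tray, and the supply and the bystanders I could re-check (not spool or breadboard) showed no noticeable movement.

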